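Stack bearing, spacer and washer on the pump shaft

ROBOT

A 6-joint arm with a two-finger parallel gripper is mounted at the origin on the work surface. World frame = base frame: x ahead of the robot, y to its left, z up, the work surface at z = 0. Lengths are in m, angles in rad, forces in N, time in s.
With the tool pointing down it reaches from about 0.325 to 0.775 m from the base axis. Payload 5.5 kg.
Tool frame: the origin (TCP) lies between the finger pads; the fingertips stand 17 mm ahead of it and the grasp point (between the pads) lies 2 mm behind it; y points along the fingers, x is the direction in which the jaws open and shut, and the axes are right-handed (so a half turn about y gives the same grasp; the last joint's range is limited). The gripper opens to 88 mm and grips with 3 to 60 N. Pads are 20 mm wide; open, the fingers measure 115 mm over their backs; the gripper's body (75 mm by 178 mm) begins 61 mm behind the grasp point.
Start: joints at [1.152, 0.091, 1.231, -0, 1.82, -0.057], TCP at [0.212, 0.561, 0.24] pointing down, gripper open.
Joint ranges: [-2.87, 2.87], [-0.86, 2.18], [0.17, 2.46], [-1.51, 4.65], [0.06, 2.69], [-2.65, 2.65]. Speed limits (rad/s): [2.57, 2.57, 3.01, 3.14, 3.14, 3.14].

INTERFACE

Orientations are given as [roll, pitch, yaw] about the fixed x, y, z axes, in that order (R = Rz(yaw) Ry(pitch) Rx(roll)).
In Python, from bench import ctrl gives the robot as it stands. The module is installed in compiled form; this text tells all that it offers.
- The arm moves only by the tool carry_out, never from a script. Its argument "moves" is a list that holds one entry, the list of rows, each a list of 7 numbers: the shift along the tool's x, y, z in cm, then the turn, a rotation vector about the tool's x, y, z in rad, then the closure, from 0 (fully open) to 1 (shut). In form: [[[dx, dy, dz, ax, ay, az, fingers], ...]]. A call has exactly 5 rows; each row shifts and turns the commanded pose from where the row before left it, along the tool's axes as they then stand; what a row does not reach is not made up. A row lasts 1/10 s, in which the tool goes at most 50 mm and 8.59 degrees, less where a joint would pass 70% of its speed; a pose out of reach is approached as far as the arm can. A call is refused whole if a number of a shift passes 5 or a number of a turn 0.15, either way. A call with a gripper value outside its range is refused whole. The fingers move at their own pace and stop on an object; the grip force is fixed at half the most. Time passes only in rows, so rows that do not move let the fingers close, or fill a call up. It gives the time, the measured TCP pose, the force and the opening at its end, in the units of the state.
- ctrl.get_obs(): the state, without advancing time (a new reading comes with each control period).
- ctrl.grab_frame(name): name is "scene" or "top" or "wrist"; returns the picture (384x512x3 uint8, red, green, blue); there is no depth.
- ctrl.calibration(name): a dict with "mtx" (3x3 intrinsics, pixels), "rvec" (rotation vector, rad) and "tvec" (3), from world to camera coordinates, as OpenCV has them; the wrist camera has in their place "mount" (4x4, takes a point from camera to tool coordinates, whose origin is the TCP and whose axes are the tool frame's). Camera axes: x right, y down, z forward; pixel columns grow to the right and rows downward; lengths in m; the calibration is good to about 2 mm. A picture is of the moment at which its call begins: read the wrist's pose just before it. calibration takes no time and is no camera call.
- ctrl.hand_in(): hands the job in, once; it reports no verdict.
Trained networks look in the newest picture that a camera, given by its name, has taken for a name from the list of things; names that differ only in an ending like _2 or _b are one class to them, and where a whole thing is asked for, a point or a joint stands for the part that bears it (a point fixed in the world has none). Each returns a list of dicts, best first, with "score" (0 to 1); they miss things now and then, are a little off and sometimes report something else, mostly with a low value. They report only what shows in the picture. A call takes as long as a camera call. They do not tell look-alikes from the thing itself.
- ctrl.search_frame(name, camera): "box" ([left, top, right, bottom] in pixels, round what is visible of it).
The state is a dict: "time": time; "joints": joint angles; "qd": joint speeds; "tau": joint torques, N m; "tcp_pos": TCP position; "ee_rot": TCP orientation; "ft_force": force on the tool from outside, world axes, zero at the start; "moment": the same for the moment, N m; "gripper_width": opening from 0.0 (shut) to 1.0 (fully open).
Only numpy, scipy, OpenCV 4.12 (cv2) and the standard library are available. Lean on these libraries where they do the work, as an engineer would, in place of code of your own. Each camera call takes 0.05 s, during which the arm holds its last target.

TASK

Fit the parts on the pump drive's upright shaft in this order: the ball bearing, then the spacer sleeve, then the flat washer. Push each one down by feel until it is fully home on what lies below it (the bearing on the sprung ring of the shaft's set collar) and finish each with a firm press of about 20 N, never more than 40 N, then let go. Leave the retaining nut, the bottle, the wrench and the bare pump drive as they are: the nut goes on later.

Things in the scene. Friction and masses are not known exactly. Their poses are not given: they have to be found in the camera images.
- shaft_tip (a point): Top centre of the pump drive's upright steel shaft, z up: 18 mm across, 64 mm out of the box, the top 9 mm tapering to 11 mm across. Three sprung strips along it, 10 to 52 mm above the box, bear on the bores and drag with about 2 to 8 N in all: parts stay where they are left and do not drop home.
- unit: Pump drive: pale grey box fixed to the bench, top 50 mm high, reaching 65 mm to -x, 105 mm to +x (keypad), 70 mm to each side of the shaft; origin on the bench under the shaft. A set collar round the shaft carries a sprung preload ring (27 mm across, 15 N per mm, 3 mm travel), the bearing's seat; the ring's upper face is 9 to 19 mm above the box, differs from start to start and is not measured.
- bearing_mid (a point): Centre (half-way up, on the axis) of the ball bearing: steel ring 42 mm across, 12 mm tall, 20 mm bore, dark seal between its two races; 70 g. Lies flat on the parts mat, axis z upright.
- spacer_mid (a point): Centre (half-way up, on the axis) of the spacer sleeve: plain aluminium tube 28 mm across, 20 mm tall, 20 mm bore; 30 g. Stands upright on the parts mat.
- washer_mid (a point): Centre (half-way up, on the axis) of the thick flat steel washer: 36 mm across, 5 mm thick, 20 mm bore; 30 g. Lies flat on the parts mat.
- nut_mid (a point): Centre of the six-sided steel retaining nut, 30 mm across the flats, 12 mm tall, lying on the parts mat. To be left alone.
- mat: Grey flat parts mat fixed to the bench, 210 x 210 mm, 4 mm thick; origin under its centre. The bearing, spacer, washer and nut lie on it, one near each corner of a 90 mm square, which is where differs from start to start.
- bottle_mid (a point): Centre of the amber glass bottle, 72 mm across, 150 mm tall, standing on the bench. To be left alone.
- wrench: Steel wrench, 170 mm long along its x, lying on the bench. To be left alone.
Mind the look-alikes: they are no part of the job. Of the things that look like the part that bears washer_mid, take the one that is farthest to the robot's left at the start.

How it is judged:
On the way, in this order (a step that is already met when the one before it is completed fails the run):
1. the bearing is on the shaft and pressed on the sprung seat ring with more than 6 N (horizontal distance between bearing_mid and shaft_tip below 0.0025 m and contact force between bearing and seat_c0 above 6 N), for 0.1 s.
2. then the spacer is on the shaft and pressed on the bearing with more than 6 N (horizontal distance between spacer_mid and shaft_tip below 0.0025 m and contact force between spacer and bearing above 6 N and z of spacer_mid in the frame of bearing_mid between 0.0145 and 0.0175 m), for 0.1 s.
3. then the washer is on the shaft and pressed on the spacer with more than 6 N (horizontal distance between washer_mid and shaft_tip below 0.0025 m and contact force between washer and spacer above 6 N and z of washer_mid in the frame of spacer_mid between 0.011 and 0.014 m), for 0.1 s.
At the end, for the whole second after the job is handed in: Bearing, spacer and washer are on the shaft in that order from below, coaxial with it within 2.5 mm, upright within 0.1 rad, the bearing down on the sprung seat ring (gap under 1.5 mm), the spacer on the bearing and the washer on the spacer with no gap over 1.5 mm, all at rest and released (horizontal distance between each of bearing_mid, spacer_mid, washer_mid and shaft_tip below 0.0025 m and z of spacer_mid in the frame of bearing_mid between 0.0145 and 0.0175 m and z of washer_mid in the frame of spacer_mid between 0.011 and 0.014 m and distance between bearing_mid and seat_c0 below 0.0085 m and angle between each of bearing_mid, spacer_mid, washer_mid's own z axis and vertical below 0.1 rad and linear speed of each of bearing, spacer, washer below 0.02 m/s); the robot touches nothing.
It fails at once if a part is pressed on the one below it or on the seat ring with more than 40 N (contact force between bearing and seat_c0 above 40 N or contact force between spacer and bearing above 40 N or contact force between washer and spacer above 40 N).
It fails at once if the robot presses the bare pump drive or shaft with more than 40 N (contact force between the arm and unit above 40 N).
It fails at once if the nut is moved more than 15 mm (distance of nut_mid from where it was at the start of the episode above 0.015 m).
It fails at once if the bottle or the wrench is moved more than 15 mm (distance of any of bottle_mid, wrench from where it was at the start of the episode above 0.015 m).
It also fails if it takes over 69 s, if anything falls off the work surface, if the arm or the gripper's body presses on something with over 40 N, if the wrist force passes 120 N, or if a joint passes its speed limit or range.

## Working session

There is one attempt and no reset: what is moved stays moved. The work goes in short steps, Python scripts to look and compute and a tool call to move; the robot and the scene stay as the last step left them, time stands still between calls to the robot, and variables do not carry over. Pictures are saved under pics/ and viewed, and the job is handed in when it is done.

Besides the shell and the picture viewer there is one more tool, called by a JSON object that holds its "name" and its "arguments". carry_out: Moves the arm, as the interface text tells. Its arguments: {"type":"object","properties":{"moves":{"type":"array"}},"required":["moves"]}

```bash
mkdir -p pics; ls; python3 - <<'E'
from bench import ctrl
import cv2
o=ctrl.get_obs();print(o)
for n in ["scene","top","wrist"]:
    im=ctrl.grab_frame(n);cv2.imwrite(f"pics/a_{n}.png",im[:,:,::-1]);c=ctrl.calibration(n);print(n,c)
E
```

```text
pics
{'time': 0.0, 'joints': array([ 1.15236906e+00,  9.18561303e-02,  1.23189865e+00, -7.06367906e-06,
        1.81981956e+00, -5.66586249e-02]), 'qd': array([-1.10507222e-03, -5.12848591e-05,  8.50044179e-04,  1.00362236e-03,
       -1.50512155e-04, -6.57419381e-04]), 'tau': array([-3.68764347e-05, -4.46450472e+01, -4.06440854e+01,  6.96596573e-02,
        2.96619977e-02, -1.85947556e-04]), 'tcp_pos': array([0.21222517, 0.56091713, 0.2385013 ]), 'ee_rot': array([-1.57069095,  0.00197889,  1.20902605]), 'ft_force': array([ 0.374705  ,  0.49759256, -1.13282735]), 'moment': array([-0.05482203, -0.03313759, -0.0183113 ]), 'gripper_width': 0.9968228256741142}
scene {'mtx': array([[426.22905035,   0.        , 258.56786889],
       [  0.        , 426.22905035, 192.41497326],
       [  0.        ,   0.        ,   1.        ]]), 'rvec': array([ 1.71850863,  1.88779693, -0.72438753]), 'tvec': array([ 0.00128096, -0.38047739,  1.15340081])}
top {'mtx': array([[431.2578881 ,   0.        , 258.41569039],
       [  0.        , 431.2578881 , 187.60524896],
       [  0.        ,   0.        ,   1.        ]]), 'rvec': array([ 2.09145624, -2.13517445,  0.22240569]), 'tvec': array([0.04837832, 0.56298281, 0.72123962])}
wrist {'mtx': array([[339.02020929,   0.        , 257.39693254],
       [  0.        , 339.02020929, 189.35881109],
       [  0.        ,   0.        ,   1.        ]]), 'mount': array([[ 9.99999689e-01, -1.51736515e-04,  7.74128606e-04,
        -1.30819995e-03],
       [-7.86283880e-04, -2.70953469e-01,  9.62592125e-01,
        -1.44791443e-01],
       [ 6.36924570e-05, -9.62592434e-01, -2.70953504e-01,
         7.45235898e-02],
       [ 0.00000000e+00,  0.00000000e+00,  0.00000000e+00,
         1.00000000e+00]])}
```

View pics.

View pics/a_scene.png

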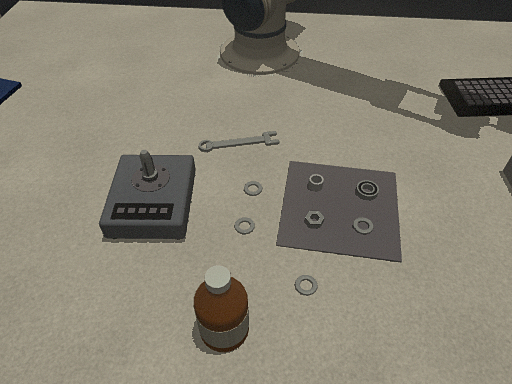

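View pics/a_top.png

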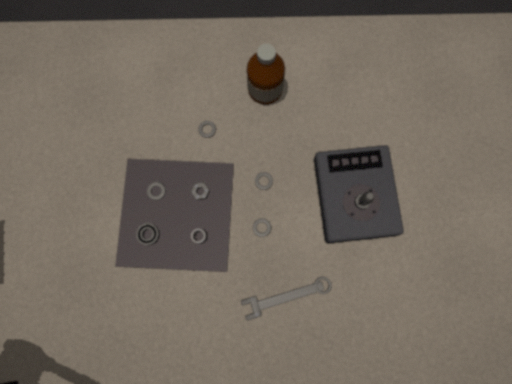

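View pics/a_wrist.png

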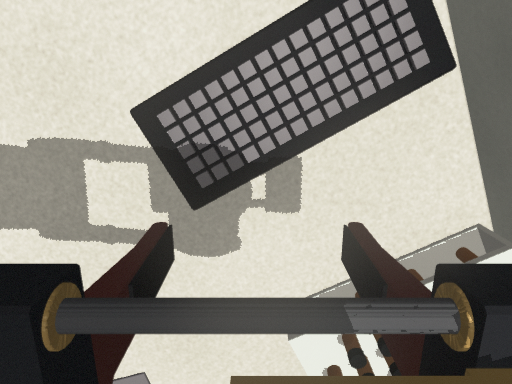

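The scene shows four washers: top-picture pixels (156,190) on the mat, and (207,129), (264,181), (262,227) on the bench. The robot's left (+y) is image-left in the top view, so (156,190) should be the one meant. I'll confirm this with coordinates and a crop.

```bash
cat > h.py <<'E'
import numpy as np, cv2
from bench import ctrl
from scipy.spatial.transform import Rotation as Ro
def cam(n):
    c=ctrl.calibration(n)
    if n!="wrist":
        R=cv2.Rodrigues(np.array(c["rvec"]))[0];t=np.array(c["tvec"]);return np.array(c["mtx"]),R,t
    o=ctrl.get_obs();T=np.eye(4);T[:3,:3]=Ro.from_euler('xyz',o["ee_rot"]).as_matrix();T[:3,3]=o["tcp_pos"]
    Tc=T@np.array(c["mount"]);Ti=np.linalg.inv(Tc);return np.array(c["mtx"]),Ti[:3,:3],Ti[:3,3]
def back(C,u,v,z):
    K,R,t=C;d=R.T@np.linalg.inv(K)@np.array([u,v,1.]);o=-R.T@t
    return o+d*(z-o[2])/d[2]
def proj(C,p):
    K,R,t=C;q=K@(R@np.asarray(p,float)+t);return q[:2]/q[2]
E
python3 - <<'E'
from h import *
im={}
for n in ["top","scene"]:
    im[n]=ctrl.grab_frame(n);C=cam(n)
    for nm,z in [("bearing_mid",.01),("spacer_mid",.014),("washer_mid",.0065),("nut_mid",.01),("shaft_tip",.114),("unit",.05),("bottle_mid",.075),("wrench",.005),("mat",.004)]:
        for d in ctrl.search_frame(nm,n)[:5]:
            b=d["box"];u,v=(b[0]+b[2])/2,(b[1]+b[3])/2
            print(n,nm,round(d["score"],2),np.round(b,1),np.round(back(C,u,v,z),4))
a=cv2.resize(im["top"][110:290,100:410],None,fx=2.5,fy=2.5,interpolation=cv2.INTER_CUBIC)
cv2.imwrite("pics/b.png",cv2.convertScaleAbs(a[:,:,::-1],alpha=1.8))
print(ctrl.get_obs()["time"])
E
```

```text
top bearing_mid 0.81 [136.1 225.3 159.9 242.8] [0.4891 0.2459 0.01  ]
top washer_mid 0.74 [257.7 174.9 270.5 189.1] [0.5857 0.0252 0.0065]
top washer_mid 0.73 [198.1 123.4 214.7 134.6] [0.6959 0.1374 0.0065]
top washer_mid 0.55 [251.2 217.8 272.9 238. ] [0.4967 0.0312 0.0065]
top washer_mid 0.45 [145.8 180.  166.5 204.6] [0.5696 0.2337 0.0065]
top washer_mid 0.43 [193.1 226.  207.  241. ] [0.4885 0.1485 0.0065]
top nut_mid 0.52 [191.7 184.6 207.2 200.6] [0.5666 0.1498 0.01  ]
top shaft_tip 0.67 [314.  145.9 404.  241.2] [ 0.5386 -0.1309  0.114 ]
top unit 0.7 [314.9 144.8 403.4 244. ] [ 0.5492 -0.1466  0.05  ]
top bottle_mid 0.89 [246.5  43.4 285.3 104.4] [0.7777 0.0183 0.075 ]
top wrench 0.94 [244.  274.2 330.5 317.2] [ 0.371  -0.0123  0.005 ]
top mat 0.85 [115.1 157.9 232.  270.7] [0.5265 0.1998 0.004 ]
scene bearing_mid 0.64 [354.5 181.9 378.4 202.7] [0.4997 0.2484 0.01  ]
scene spacer_mid 0.69 [309.5 176.8 324.4 192.9] [0.4931 0.1557 0.014 ]
scene washer_mid 0.71 [294.1 272.7 313.8 290.7] [0.6984 0.1364 0.0065]
scene washer_mid 0.71 [243.7 182.9 267.4 197.1] [0.5102 0.0409 0.0065]
scene washer_mid 0.56 [352.1 217.1 373.2 235.5] [0.5784 0.2366 0.0065]
scene washer_mid 0.5 [236.6 217.5 255.5 235.1] [0.5976 0.0327 0.0065]
scene shaft_tip 0.74 [102.9 148.5 195.9 240.9] [ 0.6327 -0.1102  0.114 ]
scene shaft_tip 0.32 [304.5 211.1 322.4 226.7] [0.6566 0.1408 0.114 ]
scene unit 0.76 [ 99.8 148.  196.6 237.9] [ 0.5742 -0.1405  0.05  ]
scene bottle_mid 0.63 [194.1 268.  250.5 348.7] [0.7896 0.0241 0.075 ]
scene bottle_mid 0.19 [355.7 183.  379.1 201.6] [0.56   0.2333 0.075 ]
scene wrench 0.86 [198.1 133.5 277.5 153.3] [ 0.3804 -0.0095  0.005 ]
scene mat 0.89 [273.6 159.5 403.4 261.9] [0.5445 0.1959 0.004 ]
scene mat 0.66 [101.3 147.1 197.7 240.2] [ 0.536  -0.1574  0.004 ]
1.15
```

View pics/b.png

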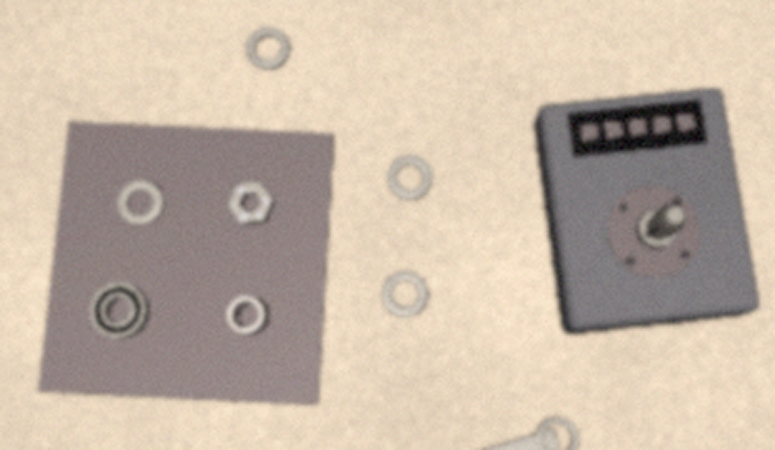

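Top-crop washer at (140,202) is the farthest left (y≈0.235; the others are at 0.137, 0.031 and 0.025), so that's the target. I'll move over the bearing now with yaw → π/2.

{"name": "carry_out", "arguments": {"moves": [[[0,0,0,0,-0.15,0,0.2],[0,0,0,0,-0.15,0,0.2],[0,0,0,0,-0.062,0,0.2],[-3.1,0.8,-2.8,0,0,0,0.2],[-3.1,0.8,-2.8,0,0,0,0.2]]]}}

```text
time: 1.65
tcp_pos: [0.2684, 0.499, 0.2234]
ee_rot: [-1.571, -0.0, 1.574]
ft_force: [0.2, -0.7, 0.2]
gripper_width: 0.801
```

{"name": "carry_out", "arguments": {"moves": [[[-3.1,0.8,-2.8,0,0,0,0.2],[-3.1,0.8,-2.8,0,0,0,0.2],[-3.1,0.8,-2.8,0,0,0,0.2],[-3.1,0.8,-2.8,0,0,0,0.2],[-3.1,0.8,-2.8,0,0,0,0.2]]]}}

```text
time: 2.15
tcp_pos: [0.4093, 0.3428, 0.1835]
ee_rot: [-1.571, -0.0, 1.571]
ft_force: [-0.4, 0.5, 1.0]
gripper_width: 0.801
```

{"name": "carry_out", "arguments": {"moves": [[[-3.1,0.8,-2.8,0,0,0,0.2],[-3.1,0.8,-2.8,0,0,0,0.2],[-3.1,0.8,-2.8,0,0,0,0.2],[0,0,0,0,0,0,0.2],[0,0,0,0,0,0,0.2]]]}}

```text
time: 2.65
tcp_pos: [0.4926, 0.2506, 0.1593]
ee_rot: [-1.57, -0.0, 1.569]
ft_force: [-0.2, 0.3, -0.2]
gripper_width: 0.802
```

```bash
cat >> h.py <<'E'
def look(f,names):
    o=ctrl.get_obs();print(round(o["time"],2),np.round(o["tcp_pos"],4),np.round(o["ee_rot"],4),np.round(o["ft_force"],1),round(o["gripper_width"],3))
    C=cam("wrist");im=ctrl.grab_frame("wrist");cv2.imwrite(f,np.ascontiguousarray(im[:,:,::-1]))
    for nm,z in names:
        for d in ctrl.search_frame(nm,"wrist")[:5]:
            b=d["box"];u,v=(b[0]+b[2])/2,(b[1]+b[3])/2
            print(nm,round(d["score"],2),np.round(b,1),np.round(back(C,u,v,z),4))
    return C,im
E
python3 - <<'E'
from h import *
look("pics/c.png",[("bearing_mid",.01),("spacer_mid",.014),("washer_mid",.0065),("nut_mid",.01)])
E
```

```text
2.65 [0.4926 0.2506 0.1593] [-1.5698e+00 -1.0000e-04  1.5689e+00] [-0.2  0.3 -0.2] 0.802
bearing_mid 0.85 [234.  157.8 278.8 205.2] [0.4931 0.2489 0.01  ]
spacer_mid 0.68 [126.1 158.8 164.5 190.2] [0.4855 0.1514 0.014 ]
washer_mid 0.93 [144.  350.3 175.4 380.6] [0.6964 0.1452 0.0065]
washer_mid 0.87 [  2.7 168.9  42.9 204.4] [0.4984 0.0364 0.0065]
washer_mid 0.69 [223.7 246.3 262.  280.6] [0.5761 0.2355 0.0065]
washer_mid 0.49 [ 22.8 262.1  44.1 262.6] [0.5745 0.0324 0.0065]
nut_mid 0.65 [135.7 240.7 155.7 269. ] [0.565  0.1433 0.01  ]
```

View pics/c.png

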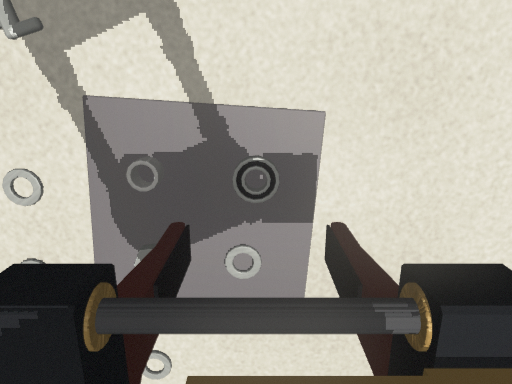

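The bearing is at pixel (256,180), world (0.493, 0.249), almost under the TCP. The spacer is at (142,176) and the washer at (243,262). I'll descend partway and look again.

{"name": "carry_out", "arguments": {"moves": [[[-0.17,3,0,0,0,0,0.2],[0,3,0,0,0,0,0.2],[0,3,0,0,0,0,0.2],[0,0,0,0,0,0,0.2],[0,0,0,0,0,0,0.2]]]}}

```text
time: 3.4
tcp_pos: [0.492, 0.2501, 0.0701]
ee_rot: [-1.57, 0.0, 1.572]
ft_force: [-0.9, -0.2, 0.2]
gripper_width: 0.8
```

```bash
python3 - <<'E'
from h import *
look("pics/d.png",[("bearing_mid",.01)])
E
```

```text
3.4 [0.492  0.2501 0.0701] [-1.5703e+00  2.0000e-04  1.5721e+00] [-0.9 -0.2  0.2] 0.8
bearing_mid 0.8 [225.3 180.3 289.8 248.4] [0.4914 0.2493 0.01  ]
```

View pics/d.png

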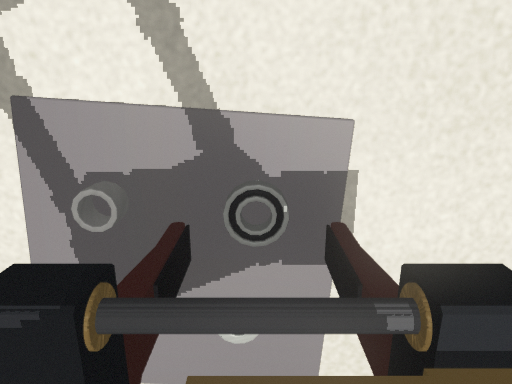

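Bearing at (256,214), centred between the fingers. I'll descend and close.

{"name": "carry_out", "arguments": {"moves": [[[-0.05,2,0,0,0,0,0.2],[0,2,0,0,0,0,0.2],[0,0.7,0,0,0,0,0.2],[0,0,0,0,0,0,1],[0,0,0,0,0,0,1]]]}}

```text
time: 4.0
tcp_pos: [0.4932, 0.2494, 0.0243]
ee_rot: [-1.573, -0.001, 1.571]
ft_force: [0.3, 0.4, 0.5]
gripper_width: 0.658
```

{"name": "carry_out", "arguments": {"moves": [[[0,0,0,0,0,0,1],[0,0,0,0,0,0,1],[0,0,0,0,0,0,1],[0,0,0,0,0,0,1],[0,0,0,0,0,0,1]]]}}

```text
time: 4.5
tcp_pos: [0.4931, 0.2493, 0.0238]
ee_rot: [-1.573, -0.001, 1.571]
ft_force: [-0.4, 0.3, 5.6]
gripper_width: 0.465
```

```bash
python3 - <<'E'
from h import *
look("pics/e.png",[("bearing_mid",.01)])
E
```

```text
4.5 [0.4931 0.2493 0.0238] [-1.5726e+00 -7.0000e-04  1.5710e+00] [-0.4  0.3  5.6] 0.465
bearing_mid 0.74 [217.4 199.5 299.2 287.1] [0.4914 0.2488 0.01  ]
```

View pics/e.png

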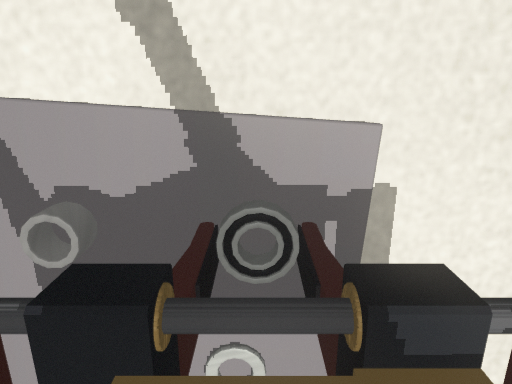

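Closed at 0.465 (≈41 mm) on the bearing, which sits centred at (258,245). I'll lift it and estimate the shaft position meanwhile.

{"name": "carry_out", "arguments": {"moves": [[[0,-2,0,0,0,0,1],[0,-4,0,0,0,0,1],[0,-4.5,0,0,0,0,1],[0,-4.5,0,0,0,0,1],[0,0,0,0,0,0,1]]]}}

```text
time: 5.1
tcp_pos: [0.4948, 0.2501, 0.1805]
ee_rot: [-1.582, -0.005, 1.571]
ft_force: [1.3, -0.4, 0.1]
gripper_width: 0.465
```

```bash
python3 - <<'E'
from h import *
print(back(cam("top"),368.8,195.6,.114),back(cam("scene"),145,151,.114))
o=ctrl.get_obs();print(o["time"],o["tcp_pos"],o["ft_force"],o["gripper_width"])
E
```

```text
[ 0.53475682 -0.14706011  0.114     ] [ 0.53652582 -0.14369486  0.114     ]
5.1 [0.49481445 0.2500661  0.18053606] [ 1.344082   -0.42392353  0.09682001] 0.4646615220074155
```

{"name": "carry_out", "arguments": {"moves": [[[-4,0,-0.85,0,0,0,1],[-4,0,-0.85,0,0,0,1],[-4,0,-0.85,0,0,0,1],[-4,0,-0.85,0,0,0,1],[-4,0,-0.85,0,0,0,1]]]}}

```text
time: 5.6
tcp_pos: [0.5347, 0.0475, 0.1714]
ee_rot: [-1.569, 0.0, 1.571]
ft_force: [0.8, -0.5, -1.6]
gripper_width: 0.464
```

{"name": "carry_out", "arguments": {"moves": [[[-4,0,-0.85,0,0,0,1],[-4,0,-0.85,0,0,0,1],[-4,0,-0.85,0,0,0,1],[-4,0,-0.85,0,0,0,1],[-3,0,-0.65,0,0,0,1]]]}}

```text
time: 6.1
tcp_pos: [0.5752, -0.1433, 0.1711]
ee_rot: [-1.569, -0.0, 1.57]
ft_force: [0.1, -0.0, -1.2]
gripper_width: 0.466
```

{"name": "carry_out", "arguments": {"moves": [[[0,0,0,0,0,0,1],[0,0,0,0,0,0,1],[0,0,0,0,0,0,1],[0,0,0,0,0,0,1],[0,0,0,0,0,0,1]]]}}

```text
time: 6.6
tcp_pos: [0.5755, -0.1398, 0.1728]
ee_rot: [-1.571, -0.0, 1.573]
ft_force: [-0.1, 0.9, -0.4]
gripper_width: 0.464
```

```bash
python3 - <<'E'
from h import *
look("pics/f.png",[("bearing_mid",.17),("shaft_tip",.05)])
E
```

```text
6.6 [ 0.5755 -0.1398  0.1728] [-1.5710e+00 -1.0000e-04  1.5726e+00] [-0.1  0.9 -0.4] 0.464
bearing_mid 0.83 [215.5 200.1 296.9 284.9] [ 0.5683 -0.1414  0.17  ]
shaft_tip 0.73 [151.7  45.5 341.9 257.7] [ 0.5448 -0.1492  0.05  ]
```

View pics/f.png

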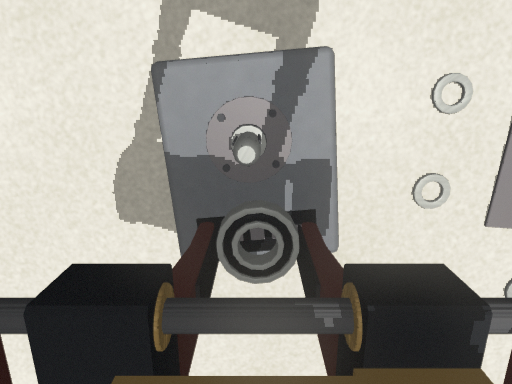

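```bash
python3 - <<'E'
from h import *
im=cv2.imread("pics/f.png")
c=im[105:295,190:320];cv2.imwrite("pics/g.png",cv2.resize(c,None,fx=4,fy=4,interpolation=cv2.INTER_CUBIC)[:600] if 0 else cv2.resize(c,None,fx=3.1,fy=3.1,interpolation=cv2.INTER_CUBIC))
E
```

```text
(no output)
```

View pics/g.png

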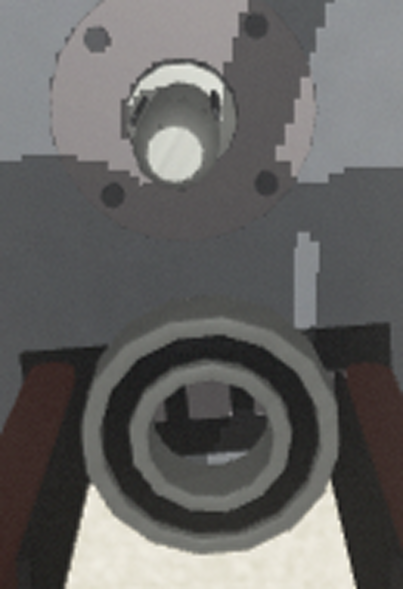

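```bash
python3 - <<'E'
from h import *
C=cam("wrist");o=ctrl.get_obs();T=o["tcp_pos"];print(T)
s=back(C,246.5,154.4,.114)
for h in (.0078,.0065,.009): print("bearing",back(C,257.9,245.5,T[2]-h))
print("shaft",s)
E
```

```text
[ 0.57557883 -0.14037153  0.17285152]
bearing [ 0.57223095 -0.14107936  0.16505152]
bearing [ 0.57162036 -0.14108284  0.16635152]
bearing [ 0.57279457 -0.14107615  0.16385152]
shaft [ 0.53600205 -0.14795076  0.114     ]
```

The shaft top is at (246.5,154.4) and the bearing face at (257.9,245.5). Offset from bearing to shaft is (-36.2, -6.9) mm. I'll move over it and lower to just above the tip.

{"name": "carry_out", "arguments": {"moves": [[[-0.35,0,1.81,0,0,0,1],[-0.34,0,1.81,0,0,0,1],[0,1.5,0,0,0,0,1],[0,1.3,0,0,0,0,1],[0,0,0,0,0,0,1]]]}}

```text
time: 7.25
tcp_pos: [0.5385, -0.1472, 0.1409]
ee_rot: [-1.566, -0.002, 1.571]
ft_force: [-0.6, 0.2, -0.2]
gripper_width: 0.466
```

```bash
python3 - <<'E'
from h import *
C,im=look("pics/h.png",[])
c=im[180:310,180:340,::-1];cv2.imwrite("pics/h2.png",cv2.resize(c,None,fx=4.5,fy=4.5,interpolation=cv2.INTER_CUBIC))
E
```

```text
7.25 [ 0.5385 -0.1472  0.1409] [-1.566  -0.0019  1.5712] [-0.6  0.2 -0.2] 0.466
```

View pics/h2.png

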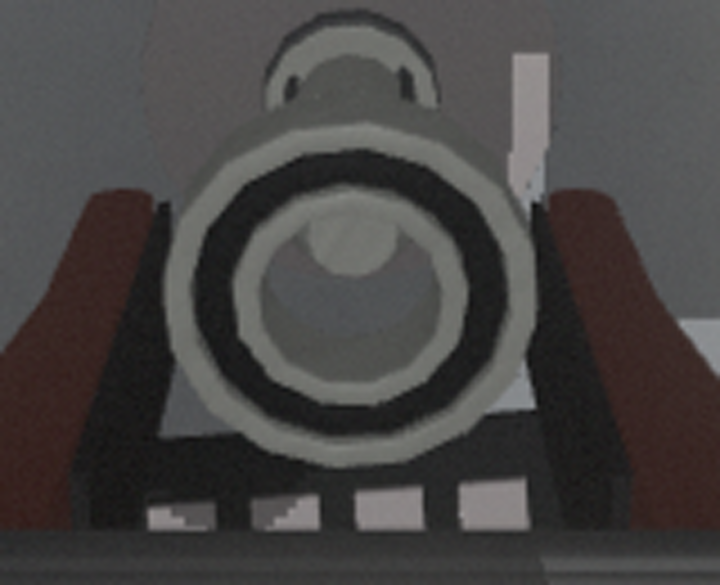

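```bash
python3 - <<'E'
from h import *
C=cam("wrist");o=ctrl.get_obs();T=o["tcp_pos"];print(T,o["ee_rot"])
s=back(C,258.2,231.6,.114)
print("bearing",back(C,257.8,245.6,T[2]-.0078),"shaft",s, proj(C,[.536,-.148,.125]))
E
```

```text
[ 0.53886149 -0.14733553  0.14221339] [-1.56727133e+00 -1.36935991e-03  1.57128898e+00]
bearing [ 0.5355424  -0.1480794   0.13441339] shaft [ 0.5366705  -0.14779471  0.114     ] [257.89567635 238.63649274]
```

The tip shows through the bore; I estimate the alignment error at 1.1 mm in x and 0.3 mm in y, well within the taper capture. I'll start inserting.

{"name": "carry_out", "arguments": {"moves": [[[0,0.5,-0.05,0,0,0,1],[0,0.5,0,0,0,0,1],[0,0.5,0,0,0,0,1],[0,0.5,0,0,0,0,1],[0,0,0,0,0,0,1]]]}}

```text
time: 7.8
tcp_pos: [0.5394, -0.1476, 0.1236]
ee_rot: [-1.569, -0.001, 1.571]
ft_force: [-1.4, 0.6, -0.7]
gripper_width: 0.467
```

{"name": "carry_out", "arguments": {"moves": [[[0,0.4,0,0,0,0,1],[0,0.4,0,0,0,0,1],[0,0.4,0,0,0,0,1],[0,0,0,0,0,0,1],[0,0,0,0,0,0,1]]]}}

```text
time: 8.3
tcp_pos: [0.5392, -0.1474, 0.1118]
ee_rot: [-1.569, -0.001, 1.571]
ft_force: [-3.2, 2.9, -1.2]
gripper_width: 0.463
```

{"name": "carry_out", "arguments": {"moves": [[[0.03,0.3,0.03,0,0,0,1],[0,0.3,0,0,0,0,1],[0,0.3,0,0,0,0,1],[0,0.3,0,0,0,0,1],[0,0,0,0,0,0,1]]]}}

```text
time: 8.8
tcp_pos: [0.5392, -0.1474, 0.1011]
ee_rot: [-1.57, -0.0, 1.571]
ft_force: [-5.2, 3.1, 3.6]
gripper_width: 0.462
```

{"name": "carry_out", "arguments": {"moves": [[[0.03,0.2,0.05,0,0,0,1],[0,0.2,0,0,0,0,1],[0,0.2,0,0,0,0,1],[0,0.2,0,0,0,0,1],[0,0,0,0,0,0,1]]]}}

```text
time: 9.3
tcp_pos: [0.5391, -0.1473, 0.0934]
ee_rot: [-1.571, 0.0, 1.571]
ft_force: [-4.8, 2.2, 4.4]
gripper_width: 0.465
```

{"name": "carry_out", "arguments": {"moves": [[[0.03,0.1,0.05,0,0,0,1],[0,0.1,0,0,0,0,1],[0,0.1,0,0,0,0,1],[0,0.05,0,0,0,0,1],[0,0,0,0,0,0,1]]]}}

```text
time: 9.8
tcp_pos: [0.539, -0.1472, 0.0903]
ee_rot: [-1.573, 0.001, 1.571]
ft_force: [-3.9, 2.1, 4.3]
gripper_width: 0.468
```

{"name": "carry_out", "arguments": {"moves": [[[0,0.1,0,0,0,0,1],[0,0.1,0,0,0,0,1],[0,0.05,0,0,0,0,1],[0,0,0,0,0,0,1],[0,0,0,0,0,0,1]]]}}

```text
time: 10.3
tcp_pos: [0.539, -0.1472, 0.0877]
ee_rot: [-1.572, 0.001, 1.571]
ft_force: [-3.0, 2.3, 5.4]
gripper_width: 0.467
```

{"name": "carry_out", "arguments": {"moves": [[[0,0.1,0,0,0,0,1],[0,0.1,0,0,0,0,1],[0,0,0,0,0,0,1],[0,0,0,0,0,0,1],[0,0,0,0,0,0,1]]]}}

```text
time: 10.8
tcp_pos: [0.539, -0.1472, 0.0855]
ee_rot: [-1.572, 0.001, 1.571]
ft_force: [-3.4, 2.0, 5.7]
gripper_width: 0.467
```

{"name": "carry_out", "arguments": {"moves": [[[0,0.1,0,0,0,0,1],[0,0.1,0,0,0,0,1],[0,0,0,0,0,0,1],[0,0,0,0,0,0,1],[0,0,0,0,0,0,1]]]}}

```text
time: 11.3
tcp_pos: [0.539, -0.1472, 0.0841]
ee_rot: [-1.573, 0.001, 1.571]
ft_force: [-4.2, 2.4, 7.2]
gripper_width: 0.469
```

{"name": "carry_out", "arguments": {"moves": [[[0,0.1,0,0,0,0,1],[0,0,0,0,0,0,1],[0,0,0,0,0,0,1],[0,0,0,0,0,0,1],[0,0,0,0,0,0,1]]]}}

```text
time: 11.8
tcp_pos: [0.539, -0.1472, 0.0838]
ee_rot: [-1.573, 0.001, 1.571]
ft_force: [-5.9, 2.6, 11.0]
gripper_width: 0.462
```

{"name": "carry_out", "arguments": {"moves": [[[0,0.1,0,0,0,0,1],[0,0.1,0,0,0,0,1],[0,0,0,0,0,0,1],[0,0,0,0,0,0,1],[0,0,0,0,0,0,1]]]}}

```text
time: 12.3
tcp_pos: [0.5391, -0.1472, 0.0834]
ee_rot: [-1.574, 0.001, 1.571]
ft_force: [-9.0, 3.7, 18.2]
gripper_width: 0.466
```

{"name": "carry_out", "arguments": {"moves": [[[0,0.1,0,0,0,0,1],[0,0.08,0,0,0,0,1],[0,0,0,0,0,0,1],[0,0,0,0,0,0,1],[0,0,0,0,0,0,1]]]}}

```text
time: 12.8
tcp_pos: [0.5391, -0.1472, 0.0829]
ee_rot: [-1.574, 0.001, 1.571]
ft_force: [-12.5, 5.0, 23.9]
gripper_width: 0.467
```

The seat spring is clearly compressing (~18–20 N net of ~5.5 N drag). I'll relieve the command, open and retreat.

{"name": "carry_out", "arguments": {"moves": [[[0,-0.15,0,0,0,0,1],[0,-0.15,0,0,0,0,0.35],[0,0,0,0,0,0,0.35],[0,0,0,0,0,0,0.35],[0,0,0,0,0,0,0.35]]]}}

```text
time: 13.3
tcp_pos: [0.5384, -0.147, 0.0801]
ee_rot: [-1.57, -0.0, 1.571]
ft_force: [0.1, -0.0, -0.3]
gripper_width: 0.654
```

{"name": "carry_out", "arguments": {"moves": [[[0,-2,0,0,0,0,0.35],[0,-4,0,0,0,0,0.35],[0,-4,0,0,0,0,0.35],[0,0,-4,0,0,0,0.35],[0,0,0,0,0,0,0.35]]]}}

```text
time: 13.8
tcp_pos: [0.5814, -0.147, 0.1798]
ee_rot: [-1.571, -0.0, 1.572]
ft_force: [-0.8, 1.2, -1.6]
gripper_width: 0.653
```

```bash
python3 - <<'E'
from h import *
C,im=look("pics/i.png",[("bearing_mid",.07)])
E
```

```text
13.8 [ 0.5814 -0.147   0.1798] [-1.5715e+00 -2.0000e-04  1.5715e+00] [-0.8  1.2 -1.6] 0.653
bearing_mid 0.62 [232.5 107.3 283.8 168.1] [ 0.5381 -0.1474  0.07  ]
```

View pics/i.png

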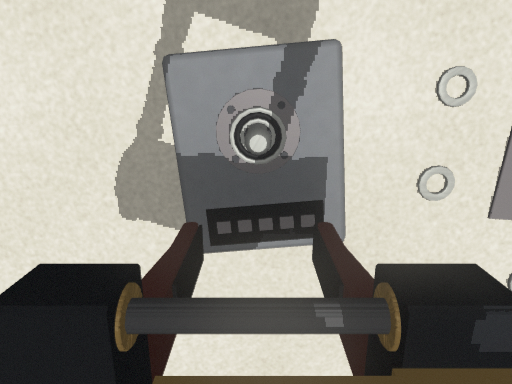

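The bearing sits on the shaft around (257,136), and the drive is undisturbed. Next is the spacer.

{"name": "carry_out", "arguments": {"moves": [[[3.75,0,1.15,0,0,0,0.35],[3.75,0.5,1.15,0,0,0,0.35],[3.75,1,1.15,0,0,0,0.35],[3.75,1,1.15,0,0,0,0.35],[3.75,1,1.15,0,0,0,0.35]]]}}

```text
time: 14.4
tcp_pos: [0.5194, 0.0416, 0.1452]
ee_rot: [-1.571, 0.0, 1.57]
ft_force: [0.1, 0.8, 0.3]
gripper_width: 0.649
```

{"name": "carry_out", "arguments": {"moves": [[[3.75,1,1.15,0,0,0,0.35],[3.75,1,1.15,0,0,0,0.35],[3.6,1,1.15,0,0,0,0.35],[0,2,0,0,0,0,0.4],[0,0,0,0,0,0,0.4]]]}}

```text
time: 14.9
tcp_pos: [0.4838, 0.1517, 0.0927]
ee_rot: [-1.566, 0.002, 1.573]
ft_force: [0.1, -0.8, -0.2]
gripper_width: 0.601
```

```bash
python3 - <<'E'
from h import *
C,im=look("pics/j.png",[("spacer_mid",.014)])
E
```

```text
14.9 [0.4838 0.1517 0.0927] [-1.5658e+00  1.5000e-03  1.5731e+00] [ 0.1 -0.8 -0.2] 0.601
spacer_mid 0.84 [236.6 184.5 276.9 233.4] [0.4856 0.1503 0.014 ]
```

View pics/j.png

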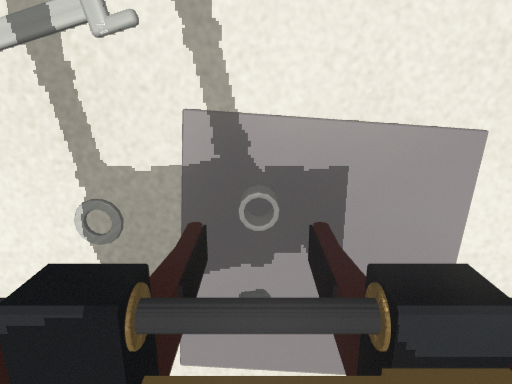

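```bash
python3 - <<'E'
from h import *
C,im=look("pics/k.png",[("spacer_mid",.014)])
print(back(C,259,212,.024))
E
```

```text
15.0 [0.4858 0.1509 0.0956] [-1.5698e+00  6.0000e-04  1.5707e+00] [-0.1  0.4  0.7] 0.596
spacer_mid 0.58 [239.8 181.  282.6 226.8] [0.4851 0.1527 0.014 ]
[0.48762587 0.15107256 0.024     ]
```

{"name": "carry_out", "arguments": {"moves": [[[0,2.5,-0.1,0,0,0,0.4],[0,2.5,0,0,0,0,0.4],[0,1.8,0,0,0,0,0.4],[0,0,0,0,0,0,0.4],[0,0,0,0,0,0,1]]]}}

```text
time: 15.6
tcp_pos: [0.488, 0.151, 0.0288]
ee_rot: [-1.572, -0.0, 1.57]
ft_force: [-0.7, -0.5, 0.1]
gripper_width: 0.541
```

{"name": "carry_out", "arguments": {"moves": [[[0,0,0,0,0,0,1],[0,0,0,0,0,0,1],[0,0,0,0,0,0,1],[0,0,0,0,0,0,1],[0,0,0,0,0,0,1]]]}}

```text
time: 16.1
tcp_pos: [0.4883, 0.1517, 0.0292]
ee_rot: [-1.573, -0.0, 1.571]
ft_force: [0.5, -0.4, 6.5]
gripper_width: 0.312
```

```bash
python3 - <<'E'
from h import *
C,im=look("pics/l.png",[("spacer_mid",.014)])
E
```

```text
16.1 [0.4883 0.1517 0.0292] [-1.5731e+00 -4.0000e-04  1.5710e+00] [ 0.5 -0.4  6.5] 0.312
spacer_mid 0.79 [231.1 208.8 283.7 270.3] [0.4851 0.1507 0.014 ]
```

View pics/l.png

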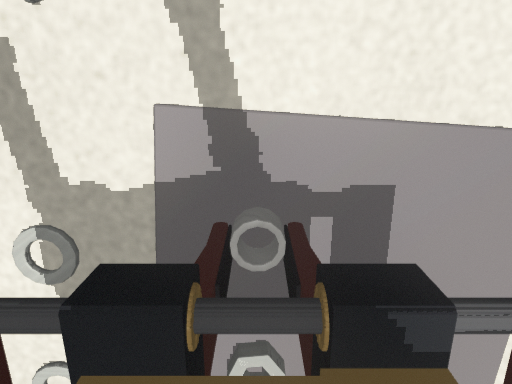

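{"name": "carry_out", "arguments": {"moves": [[[0,-2,0,0,0,0,1],[0,-4,0,0,0,0,1],[0,-4.5,0,0,0,0,1],[0,-4.2,0,0,0,0,1],[-3.4,0,-1,0,0,0,1]]]}}

```text
time: 16.7
tcp_pos: [0.4993, 0.1203, 0.1824]
ee_rot: [-1.582, -0.003, 1.576]
ft_force: [1.2, -0.9, 0.2]
gripper_width: 0.307
```

{"name": "carry_out", "arguments": {"moves": [[[-3.8,0,-1.1,0,0,0,1],[-3.8,0,-1.1,0,0,0,1],[-3.8,0,-1.1,0,0,0,1],[-3.8,0,-1.1,0,0,0,1],[-3.8,0,-1.1,0,0,0,1]]]}}

```text
time: 17.2
tcp_pos: [0.5526, -0.074, 0.1745]
ee_rot: [-1.57, -0.0, 1.571]
ft_force: [0.8, 0.1, -1.0]
gripper_width: 0.305
```

{"name": "carry_out", "arguments": {"moves": [[[-3.8,0,-1.1,0,0,0,1],[-3.7,0,-1.1,0,0,0,1],[0,0,0,0,0,0,1],[0,0,0,0,0,0,1],[0,0,0,0,0,0,1]]]}}

```text
time: 17.7
tcp_pos: [0.5743, -0.1465, 0.1746]
ee_rot: [-1.57, -0.001, 1.572]
ft_force: [-0.2, -0.1, 0.3]
gripper_width: 0.305
```

```bash
python3 - <<'E'
from h import *
C,im=look("pics/m.png",[])
c=im[105:295,180:340,::-1];cv2.imwrite("pics/m2.png",cv2.resize(c,None,fx=3,fy=3,interpolation=cv2.INTER_CUBIC))
E
```

```text
17.7 [ 0.5743 -0.1465  0.1746] [-1.5703e+00 -7.0000e-04  1.5718e+00] [-0.2 -0.1  0.3] 0.305
```

View pics/m2.png

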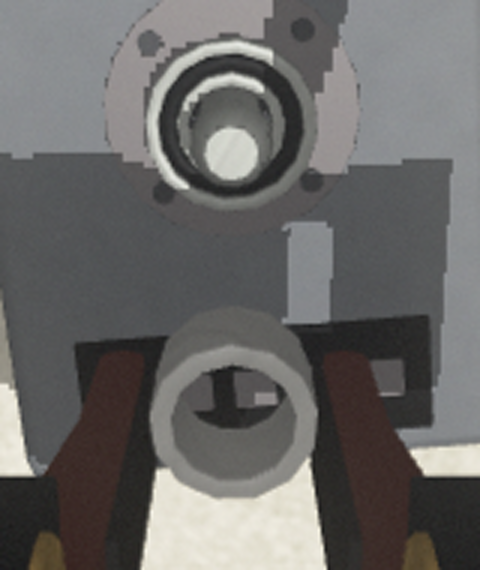

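```bash
python3 - <<'E'
from h import *
C=cam("wrist");o=ctrl.get_obs();T=o["tcp_pos"];print(T)
s=back(C,257.3,155.7,.114);p=back(C,258,245.3,T[2]-.0052);print("part",p,"shaft",s,s-p)
E
```

```text
[ 0.57440206 -0.14622628  0.17485288]
part [ 0.5697263  -0.14689183  0.16965288] shaft [ 0.53594566 -0.14723681  0.114     ] [-0.03378064 -0.00034498 -0.05565288]
```

{"name": "carry_out", "arguments": {"moves": [[[-0.03,0,1.72,0,0,0,1],[0,0,1.71,0,0,0,1],[0,1.5,0,0,0,0,1],[0,1.2,0,0,0,0,1],[0,0,0,0,0,0,1]]]}}

```text
time: 18.25
tcp_pos: [0.5394, -0.1467, 0.1445]
ee_rot: [-1.567, -0.002, 1.572]
ft_force: [0.9, 1.0, -0.6]
gripper_width: 0.306
```

```bash
python3 - <<'E'
from h import *
C,im=look("pics/n.png",[])
c=im[180:310,180:340,::-1];cv2.imwrite("pics/n2.png",cv2.resize(c,None,fx=4.5,fy=4.5,interpolation=cv2.INTER_CUBIC))
E
```

```text
18.25 [ 0.5394 -0.1467  0.1445] [-1.5665 -0.0016  1.5719] [ 0.9  1.  -0.6] 0.306
```

View pics/n2.png

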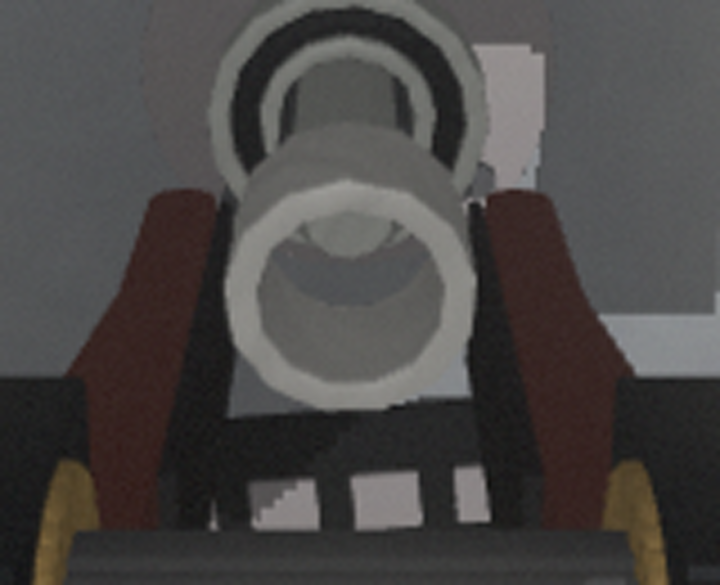

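The tip is centred in the bore (crop (350,215)). I'll insert the spacer.

{"name": "carry_out", "arguments": {"moves": [[[0,0.5,0,0,0,0,1],[0,0.5,0,0,0,0,1],[0,0.5,0,0,0,0,1],[0,0.4,0,0,0,0,1],[0,0,0,0,0,0,1]]]}}

```text
time: 18.8
tcp_pos: [0.5399, -0.1477, 0.1279]
ee_rot: [-1.57, -0.0, 1.571]
ft_force: [0.4, 0.2, -0.6]
gripper_width: 0.304
```

Bottom ≈0.103, no lateral force. Expected contact at TCP ≈0.101.

{"name": "carry_out", "arguments": {"moves": [[[0,0.4,0,0,0,0,1],[0,0.4,0,0,0,0,1],[0,0.4,0,0,0,0,1],[0,0.2,0,0,0,0,1],[0,0,0,0,0,0,1]]]}}

```text
time: 19.3
tcp_pos: [0.5401, -0.1473, 0.1144]
ee_rot: [-1.57, -0.001, 1.571]
ft_force: [-1.4, 2.5, 0.1]
gripper_width: 0.308
```

{"name": "carry_out", "arguments": {"moves": [[[0,0.2,0,0,0,0,1],[0,0.2,0,0,0,0,1],[0,0.2,0,0,0,0,1],[0,0.1,0,0,0,0,1],[0,0,0,0,0,0,1]]]}}

```text
time: 19.8
tcp_pos: [0.5401, -0.1475, 0.1076]
ee_rot: [-1.57, -0.0, 1.571]
ft_force: [-2.5, 4.5, 2.9]
gripper_width: 0.311
```

{"name": "carry_out", "arguments": {"moves": [[[0.04,0.1,0.02,0,0,0,1],[0,0.1,0,0,0,0,1],[0,0.1,0,0,0,0,1],[0,0.1,0,0,0,0,1],[0,0,0,0,0,0,1]]]}}

```text
time: 20.3
tcp_pos: [0.54, -0.1474, 0.1036]
ee_rot: [-1.571, 0.0, 1.571]
ft_force: [-2.3, 4.3, 2.5]
gripper_width: 0.307
```

{"name": "carry_out", "arguments": {"moves": [[[0.02,0.1,0,0,0,0,1],[0,0.1,0,0,0,0,1],[0,0,0,0,0,0,1],[0,0,0,0,0,0,1],[0,0,0,0,0,0,1]]]}}

```text
time: 20.8
tcp_pos: [0.54, -0.1473, 0.1018]
ee_rot: [-1.571, 0.0, 1.571]
ft_force: [-1.8, 2.5, 3.1]
gripper_width: 0.307
```

{"name": "carry_out", "arguments": {"moves": [[[0,0.1,0,0,0,0,1],[0,0,0,0,0,0,1],[0,0,0,0,0,0,1],[0,0,0,0,0,0,1],[0,0,0,0,0,0,1]]]}}

```text
time: 21.3
tcp_pos: [0.5401, -0.1473, 0.1016]
ee_rot: [-1.571, 0.0, 1.571]
ft_force: [-3.8, 2.3, 6.2]
gripper_width: 0.305
```

{"name": "carry_out", "arguments": {"moves": [[[0,0.1,0,0,0,0,1],[0,0.1,0,0,0,0,1],[0,0,0,0,0,0,1],[0,0,0,0,0,0,1],[0,0,0,0,0,0,1]]]}}

```text
time: 21.8
tcp_pos: [0.5402, -0.1473, 0.1011]
ee_rot: [-1.572, 0.001, 1.571]
ft_force: [-6.1, 3.6, 12.5]
gripper_width: 0.306
```

{"name": "carry_out", "arguments": {"moves": [[[0,0.1,0,0,0,0,1],[0,0.1,0,0,0,0,1],[0,0.1,0,0,0,0,1],[0,0,0,0,0,0,1],[0,0,0,0,0,0,1]]]}}

```text
time: 22.3
tcp_pos: [0.5405, -0.1474, 0.1004]
ee_rot: [-1.574, 0.001, 1.571]
ft_force: [-9.5, 5.8, 21.7]
gripper_width: 0.311
```

Net of ~3 N drag that's about 19 N on the bearing, at the expected height. I'll relieve, open and retreat.

{"name": "carry_out", "arguments": {"moves": [[[0,0.03,0,0,0,0,1],[0,-0.2,0,0,0,0,1],[0,-0.15,0,0,0,0,0.5],[0,0,0,0,0,0,0.5],[0,0,0,0,0,0,0.5]]]}}

```text
time: 22.8
tcp_pos: [0.5399, -0.1475, 0.0982]
ee_rot: [-1.57, 0.0, 1.571]
ft_force: [0.5, -0.1, 0.3]
gripper_width: 0.495
```

{"name": "carry_out", "arguments": {"moves": [[[0,0,0,0,0,0,0.5],[0,-3,0,0,0,0,0.5],[0,-4,0,0,0,0,0.5],[0,-1,-4,0,0,0,0.5],[0,0,0,0,0,0,0.5]]]}}

```text
time: 23.3
tcp_pos: [0.5832, -0.1474, 0.1795]
ee_rot: [-1.573, 0.001, 1.572]
ft_force: [-0.1, -0.1, -0.3]
gripper_width: 0.502
```

```bash
python3 - <<'E'
from h import *
C,im=look("pics/o.png",[])
c=im[60:260,160:360,::-1];cv2.imwrite("pics/o2.png",cv2.resize(c,None,fx=2.5,fy=2.5,interpolation=cv2.INTER_CUBIC))
E
```

```text
23.3 [ 0.5832 -0.1474  0.1795] [-1.5735e+00  5.0000e-04  1.5715e+00] [-0.1 -0.1 -0.3] 0.502
```

View pics/o2.png

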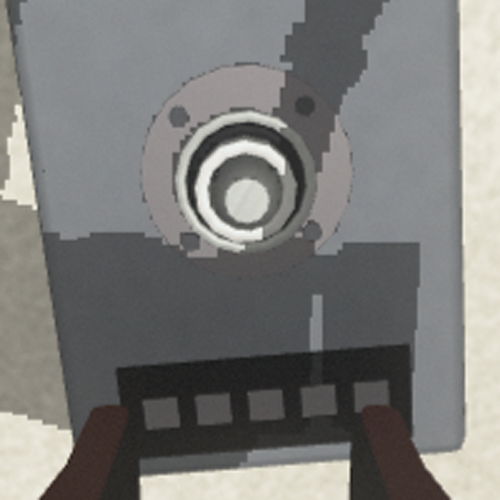

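The spacer is on the shaft above the bearing. Next is the washer on the mat (0.576, 0.2355).

{"name": "carry_out", "arguments": {"moves": [[[4.2,0,0.05,0,0,0,0.4],[4.2,0,0.05,0,0,0,0.4],[4.2,0.5,0.05,0,0,0,0.4],[4.2,0.5,0.05,0,0,0,0.4],[4.2,0.5,0.05,0,0,0,0.4]]]}}

```text
time: 23.85
tcp_pos: [0.5762, 0.0641, 0.1629]
ee_rot: [-1.569, 0.0, 1.571]
ft_force: [0.2, 0.4, -0.5]
gripper_width: 0.602
```

{"name": "carry_out", "arguments": {"moves": [[[4.2,1,0.05,0,0,0,0.4],[4.2,1,0.05,0,0,0,0.4],[4.2,1,0.05,0,0,0,0.4],[4.2,1.5,0.05,0,0,0,0.4],[0.5,2,0,0,0,0,0.4]]]}}

```text
time: 24.35
tcp_pos: [0.5741, 0.2399, 0.0983]
ee_rot: [-1.571, -0.001, 1.575]
ft_force: [-0.1, -0.2, 0.1]
gripper_width: 0.599
```

{"name": "carry_out", "arguments": {"moves": [[[0,0,0,0,0,0,0.4],[0,0,0,0,0,0,0.4],[0,0,0,0,0,0,0.4],[0,0,0,0,0,0,0.4],[0,0,0,0,0,0,0.4]]]}}

```text
time: 24.85
tcp_pos: [0.5761, 0.2351, 0.1003]
ee_rot: [-1.572, -0.001, 1.57]
ft_force: [0.3, 0.3, -0.1]
gripper_width: 0.601
```

```bash
python3 - <<'E'
from h import *
C,im=look("pics/p.png",[("washer_mid",.0065)])
E
```

```text
24.85 [0.5761 0.2351 0.1003] [-1.5725e+00 -5.0000e-04  1.5697e+00] [ 0.3  0.3 -0.1] 0.601
washer_mid 0.84 [233.3 173.8 285.9 218.3] [0.5736 0.2359 0.0065]
```

View pics/p.png

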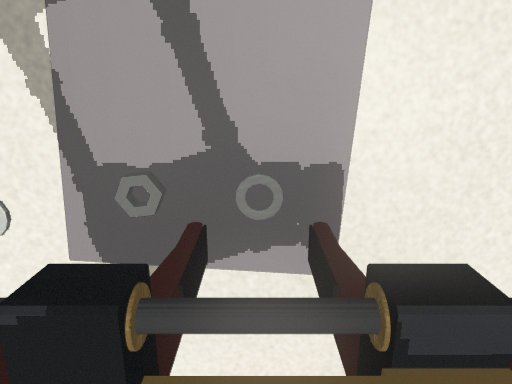

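Washer at (259,197), centred; nut at (139,195), ~90 mm away and clear. Grasp.

{"name": "carry_out", "arguments": {"moves": [[[0,3,0,0,0,0,0.4],[0,3,0,0,0,0,0.4],[0,1.2,0,0,0,0,0.4],[0,0.5,0,0,0,0,0.4],[0,0,0,0,0,0,0.4]]]}}

```text
time: 25.45
tcp_pos: [0.5754, 0.2357, 0.0226]
ee_rot: [-1.57, 0.0, 1.571]
ft_force: [0.6, -0.2, 0.7]
gripper_width: 0.6
```

{"name": "carry_out", "arguments": {"moves": [[[0,0,0,0,0,0,1],[0,0,0,0,0,0,1],[0,0,0,0,0,0,1],[0,0,0,0,0,0,1],[0,0,0,0,0,0,1]]]}}

```text
time: 25.95
tcp_pos: [0.576, 0.2361, 0.023]
ee_rot: [-1.572, -0.001, 1.571]
ft_force: [-0.2, 0.5, 3.8]
gripper_width: 0.391
```

{"name": "carry_out", "arguments": {"moves": [[[0,0,0,0,0,0,1],[0,-1,0,0,0,0,1],[0,-2,0,0,0,0,1],[0,0,0,0,0,0,1],[0,0,0,0,0,0,1]]]}}

```text
time: 26.45
tcp_pos: [0.5756, 0.2359, 0.0522]
ee_rot: [-1.571, -0.0, 1.571]
ft_force: [-1.4, 0.1, -0.3]
gripper_width: 0.387
```

```bash
python3 - <<'E'
from h import *
C,im=look("pics/q.png",[])
E
```

```text
26.45 [0.5756 0.2359 0.0522] [-1.5714e+00 -2.0000e-04  1.5710e+00] [-1.4  0.1 -0.3] 0.387
```

View pics/q.png

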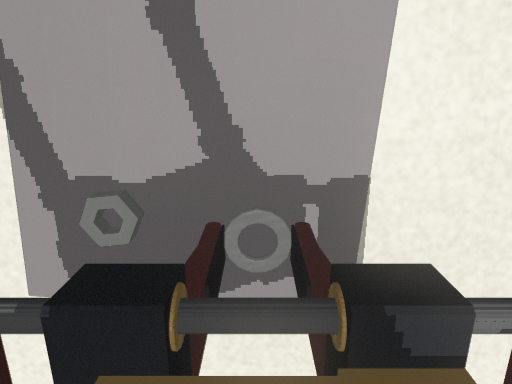

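Washer held, nut undisturbed. To the shaft.

{"name": "carry_out", "arguments": {"moves": [[[0,-4.4,0,0,0,0,1],[0,-4.4,0,0,0,0,1],[-3,-3.5,0,0,0,0,1],[-4.2,0,0,0,0,0,1],[-4.2,0,0,0,0,0,1]]]}}

```text
time: 27.0
tcp_pos: [0.5756, 0.1211, 0.1757]
ee_rot: [-1.572, -0.0, 1.573]
ft_force: [-0.2, -0.5, -0.3]
gripper_width: 0.39
```

{"name": "carry_out", "arguments": {"moves": [[[-4.5,0,0,0,0,0,1],[-4.5,0,0,0,0,0,1],[-4.5,0,0,0,0,0,1],[-4.5,0,0,0,0,0,1],[-4.5,0,0,0,0,0,1]]]}}

```text
time: 27.5
tcp_pos: [0.5748, -0.1048, 0.1736]
ee_rot: [-1.569, -0.001, 1.571]
ft_force: [1.3, -0.2, 0.3]
gripper_width: 0.394
```

{"name": "carry_out", "arguments": {"moves": [[[-4.4,0,0,0,0,0,1],[0,0,0,0,0,0,1],[0,0,0,0,0,0,1],[0,0,0,0,0,0,1],[0,0,0,0,0,0,1]]]}}

```text
time: 28.0
tcp_pos: [0.5756, -0.1457, 0.1747]
ee_rot: [-1.57, -0.0, 1.573]
ft_force: [-0.1, -0.6, -0.4]
gripper_width: 0.39
```

```bash
python3 - <<'E'
from h import *
C,im=look("pics/r.png",[])
c=im[105:295,180:340,::-1];cv2.imwrite("pics/r2.png",cv2.resize(c,None,fx=3,fy=3,interpolation=cv2.INTER_CUBIC))
E
```

```text
28.0 [ 0.5756 -0.1457  0.1747] [-1.5703e+00 -4.0000e-04  1.5728e+00] [-0.1 -0.6 -0.4] 0.39
```

View pics/r2.png

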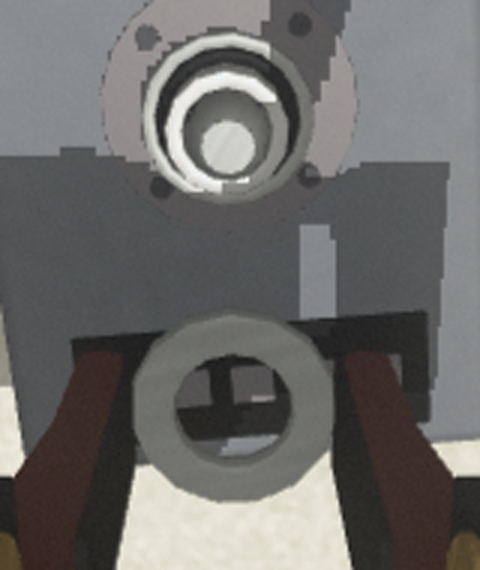

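```bash
python3 - <<'E'
from h import *
C=cam("wrist");o=ctrl.get_obs();T=o["tcp_pos"];print(T)
s=back(C,256.3,154.3,.114);p=back(C,258,241.2,T[2]-.014);print("part",p,"shaft",s,s-p)
E
```

```text
[ 0.57566606 -0.14574151  0.17492504]
part [ 0.57284005 -0.14638284  0.16092504] shaft [ 0.53635549 -0.14740371  0.114     ] [-0.03648456 -0.00102086 -0.04692504]
```

{"name": "carry_out", "arguments": {"moves": [[[-0.09,0,1.85,0,0,0,1],[0,0,1.84,0,0,0,1],[0,1.5,0,0,0,0,1],[0,1.5,0,0,0,0,1],[0,0,0,0,0,0,1]]]}}

```text
time: 28.55
tcp_pos: [0.5377, -0.1471, 0.141]
ee_rot: [-1.566, -0.002, 1.572]
ft_force: [0.4, -0.0, -0.4]
gripper_width: 0.388
```

```bash
python3 - <<'E'
from h import *
C,im=look("pics/s.png",[])
c=im[180:310,180:340,::-1];cv2.imwrite("pics/s2.png",cv2.resize(c,None,fx=4.5,fy=4.5,interpolation=cv2.INTER_CUBIC))
E
```

```text
28.55 [ 0.5377 -0.1471  0.141 ] [-1.5657 -0.0019  1.5718] [ 0.4 -0.  -0.4] 0.388
```

View pics/s2.png

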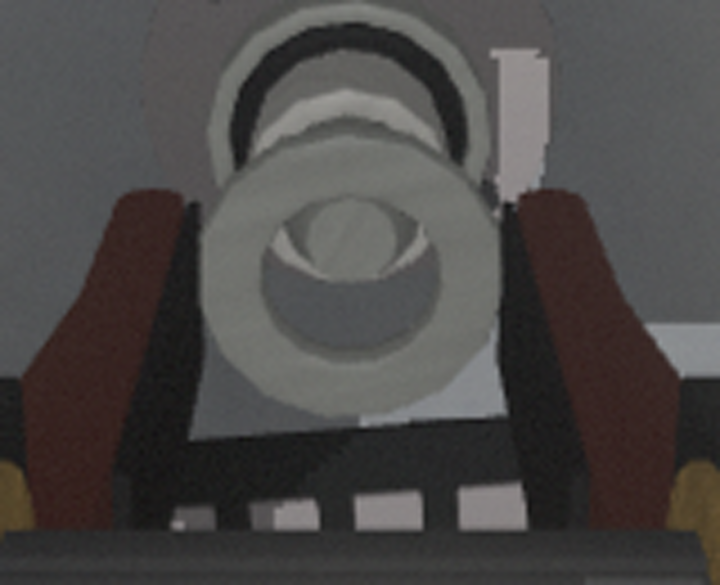

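Bore (350,280) is over the tip (351,238), with the height parallax accounting for the offset. Insert.

{"name": "carry_out", "arguments": {"moves": [[[0,0.5,0,0,0,0,1],[0,0.5,0,0,0,0,1],[0,0.4,0,0,0,0,1],[0,0.2,0,0,0,0,1],[0,0,0,0,0,0,1]]]}}

```text
time: 29.1
tcp_pos: [0.5385, -0.148, 0.1286]
ee_rot: [-1.57, -0.0, 1.571]
ft_force: [0.2, 0.2, -0.1]
gripper_width: 0.389
```

{"name": "carry_out", "arguments": {"moves": [[[0,0.2,0,0,0,0,1],[0,0.2,0,0,0,0,1],[0,0.2,0,0,0,0,1],[0,0.2,0,0,0,0,1],[0,0,0,0,0,0,1]]]}}

```text
time: 29.6
tcp_pos: [0.5385, -0.1479, 0.1206]
ee_rot: [-1.57, -0.0, 1.571]
ft_force: [-0.6, 1.0, -1.3]
gripper_width: 0.389
```

{"name": "carry_out", "arguments": {"moves": [[[0,0.1,0,0,0,0,1],[0,0.1,0,0,0,0,1],[0,0.1,0,0,0,0,1],[0,0.1,0,0,0,0,1],[0,0,0,0,0,0,1]]]}}

```text
time: 30.1
tcp_pos: [0.5385, -0.1479, 0.1168]
ee_rot: [-1.57, -0.0, 1.571]
ft_force: [-1.3, 2.2, 1.0]
gripper_width: 0.396
```

{"name": "carry_out", "arguments": {"moves": [[[0.02,0.1,0,0,0,0,1],[0,0.1,0,0,0,0,1],[0,0,0,0,0,0,1],[0,0,0,0,0,0,1],[0,0,0,0,0,0,1]]]}}

```text
time: 30.6
tcp_pos: [0.5386, -0.1477, 0.1152]
ee_rot: [-1.571, -0.0, 1.571]
ft_force: [-2.8, 2.8, 3.6]
gripper_width: 0.388
```

{"name": "carry_out", "arguments": {"moves": [[[0,0.1,0,0,0,0,1],[0,0.1,0,0,0,0,1],[0,0,0,0,0,0,1],[0,0,0,0,0,0,1],[0,0,0,0,0,0,1]]]}}

```text
time: 31.1
tcp_pos: [0.5388, -0.1478, 0.1148]
ee_rot: [-1.572, 0.0, 1.571]
ft_force: [-5.2, 4.5, 10.8]
gripper_width: 0.389
```

{"name": "carry_out", "arguments": {"moves": [[[0,0.1,0,0,0,0,1],[0,0.1,0,0,0,0,1],[0,0.1,0,0,0,0,1],[0,0,0,0,0,0,1],[0,0,0,0,0,0,1]]]}}

```text
time: 31.6
tcp_pos: [0.539, -0.1478, 0.1143]
ee_rot: [-1.574, 0.001, 1.571]
ft_force: [-9.5, 5.9, 19.4]
gripper_width: 0.39
```

{"name": "carry_out", "arguments": {"moves": [[[0,0.06,0,0,0,0,1],[0,0,0,0,0,0,1],[0,0,0,0,0,0,1],[0,0,0,0,0,0,1],[0,0,0,0,0,0,1]]]}}

```text
time: 32.1
tcp_pos: [0.5391, -0.1478, 0.1142]
ee_rot: [-1.574, 0.001, 1.571]
ft_force: [-9.7, 5.2, 21.8]
gripper_width: 0.39
```

{"name": "carry_out", "arguments": {"moves": [[[0,-0.2,0,0,0,0,1],[0,-0.2,0,0,0,0,0.4],[0,0,0,0,0,0,0.4],[0,0,0,0,0,0,0.4],[0,0,0,0,0,0,0.4]]]}}

```text
time: 32.6
tcp_pos: [0.5385, -0.1481, 0.1126]
ee_rot: [-1.57, 0.0, 1.571]
ft_force: [-0.4, 0.5, -0.0]
gripper_width: 0.601
```

{"name": "carry_out", "arguments": {"moves": [[[0,-1,0,0,0,0,0.4],[0,-3,0,0,0,0,0.4],[0,-3,0,0,0,0,0.4],[0,0,-4,0,0,0,0.4],[0,0,0,0,0,0,0.4]]]}}

```text
time: 33.1
tcp_pos: [0.5813, -0.1479, 0.183]
ee_rot: [-1.571, -0.0, 1.572]
ft_force: [-0.0, 0.8, -0.4]
gripper_width: 0.603
```

```bash
python3 - <<'E'
from h import *
C,im=look("pics/t.png",[])
a=cv2.resize(im[60:260,160:360],(500,500),interpolation=cv2.INTER_CUBIC)
s=ctrl.grab_frame("scene")
b=cv2.resize(s[130:190,120:180],(300,300),interpolation=cv2.INTER_CUBIC)
b=cv2.copyMakeBorder(b,0,200,0,0,0)
cv2.imwrite("pics/t2.png",np.hstack([a,b])[:,:,::-1])
cv2.imwrite("pics/t3.png",s[:,:,::-1])
E
```

```text
33.1 [ 0.5813 -0.1479  0.183 ] [-1.5714e+00 -2.0000e-04  1.5716e+00] [-0.   0.8 -0.4] 0.603
```

View pics/t2.png

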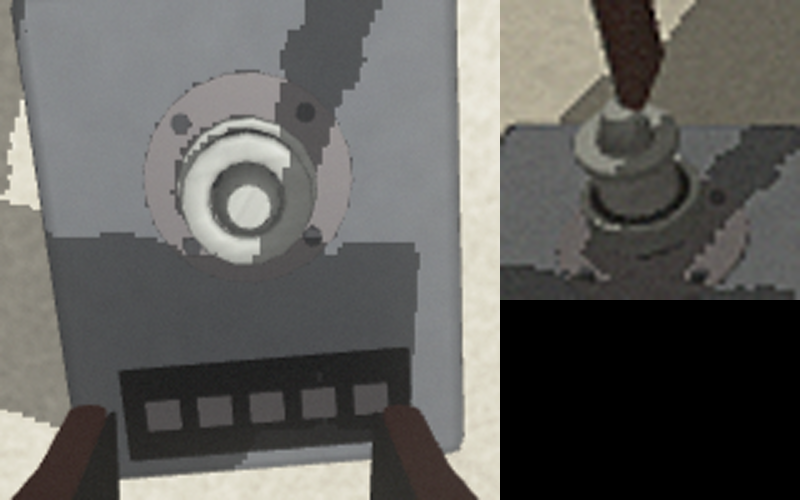

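View pics/t3.png

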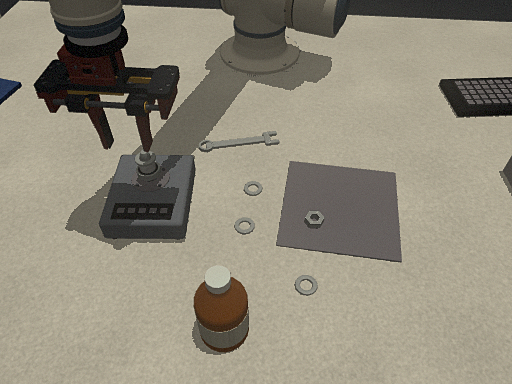

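The stack reads bearing, spacer, washer from below with no visible gaps. The pressed heights chain up: 63.1 + 12 → 75.2, + 20 → 95.2 mm. Nut, bottle and wrench are unmoved. Handing in.

```bash
python3 -c "
from bench import ctrl
print(ctrl.hand_in())"
```

```text
the job is handed in; nothing more can be done
None
```

I fitted the bearing, then the spacer sleeve, then the farthest-left washer (the one on the mat) on the shaft, and handed the job in at about 33 s of the 69 s allowed. No verdict came back.

- **Pressing:** I pushed each part down by feel until it was home on what lay below, and finished with about 22–24 N at the wrist. Taking off the drag I felt on the way down, that is roughly 18–20 N on the seat. Then I let go and backed the gripper clear.
- **Seating:** the heights under press fit together. The bearing's underside was at 63.1 mm, the spacer's at 75.2 mm and the washer's at 95.2 mm, which matches the part sizes within about 0.1 mm.
- **Last pictures:** all three parts are on the shaft in the right order and centred, with no visible gap. The nut, bottle, wrench and spare washers look unmoved.

Two readings did not fit neatly:
- **Sideways force:** at the full presses the wrist read up to about 13 N sideways, from a small misalignment in the grip. It was gone once I let go.
- **Camera offset:** the wrist camera placed gripped parts 3–5 mm off the tool centre. I aligned each part to the shaft within the same picture, so this should mostly cancel.

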